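# Close the parts cabinet's sliding glass door past its spring catch

## Task

The parts cabinet's glass door stands open behind its spring catch. Press the catch's thumb plate fully down with a fingertip and, holding it down, push the door by its upright pull past the catch, then on until it is fully shut and the catch springs up behind it. Only push: do not pinch the pull, do not slam the glass, and leave the loose reel parts where they lie.

Things in the scene. Friction and masses are not known exactly. Their poses are not given: they have to be found in the camera images.
- cabinet: white parts cabinet, fixed, 470 mm wide (y), 170 deep (x), 200 high, origin under its centre. x points from the glass front to the back, y along the front from the parked door to the open half (the way the door shuts). A track runs along its top front edge; nothing stands above it. The loose parts on its top keep 35 mm or more behind the thumb plate's middle.
- head_lead (a point): leading (+y) end of the door's aluminium head, middle of its underside, 210 mm above the counter. The head, 190 mm long to -y, 36 mm wide (x) and 14 mm high, runs along the track and carries the glass in front of the cabinet.
- door (a joint): travel of the door along the cabinet's y, m: 0 fully open, 0.240 fully shut on its rubber stop. The raised catch blocks it at 0.034; it starts at 0 to 0.032. Once the catch has been held down until about 0.037 the head itself keeps it down; beyond 0.236 it springs up behind the head. The door stays where it is left and takes 1.5 to 5 N to push.
- pull_face (a point): point to push on, towards +y: on the -y face of the door's black upright pull, a fin 10 mm thick (y) on the door's head that reaches back over the thumb plate. The fin reaches 12 mm above and 12 mm below this point, 20 mm further to the back (+x) and 61 mm to the front. Its lower edge is 6 mm above the raised plate.
- thumb_plate (a point): centre of the top of the catch's steel thumb plate, 36 mm (x) by 85 mm (y), level, 240 mm above the counter when up, 10 mm behind the door's head. When the door rests on the raised catch the face of the pull is 7 mm further to +y than this point, so a fingertip just behind the pull is over the plate; a door further open must first be pushed up to the catch.
- catch (a joint): how far the catch is pressed down, m: 0 up, 0.012 fully down. Its steel tongue across the track, 52 mm to +y of the plate's centre, goes down with the plate and lets the door pass from 0.009. The spring takes 3.3 N to start, 7.3 N fully down, and lifts it again. It may be pressed anywhere on the plate; a fingertip may slide along it.
- side_plate_c (a point): green baitcaster side plate, an oval dish 63 x 52 x 13 mm, lying on the counter in front of the cabinet; point at its middle, half-way up
- spool_shaft_c (a point): stainless spool shaft 90 mm long and 6 to 12 mm thick, lying on the counter in front of the cabinet; point at its middle
- knob0_c (a point): black drag knob, 38 mm across and 17 mm high, lying on the counter; point at its middle
- knob1_c (a point): black drag knob like the first, lying on the counter; point at its middle
- knob2_c (a point): black drag knob like the first, lying on the cabinet's top behind the track; point at its middle
- cork_grip_c (a point): cork handle grip, 31 mm across and 36 mm high, standing on the cabinet's top behind the track; point at its middle
- reel_foot_c (a point): nickel reel foot, 62 x 15 x 14 mm, lying on the cabinet's top behind the track; point at its middle

How it is judged:
On the way, in this order (a step that is already met when the one before it is completed fails the run):
1. a finger holds the catch down while the door is still in front of it (value of joint catch above 0.009 m and contact force between the fingers and catch above 0.5 N and value of joint door below 0.036 m), for 0.05 s.
2. the door's head passes over the catch with the finger still holding it down (value of joint door above 0.037 m and value of joint catch above 0.0075 m and contact force between the fingers and catch above 0.3 N), for 0.02 s.
At the end, for the whole second after the job is handed in: the door is shut to within 6 mm of its stop and at rest, and the catch has sprung up behind it (within 3 mm of fully up) (value of joint door above 0.234 m and value of joint catch below 0.003 m and velocity of joint door between -0.02 and 0.02 m/s); the robot touches nothing.
It fails at once if a loose reel part is moved by more than 15 mm or picked up (distance of any of side_plate_c, spool_shaft_c, knob0_c, knob1_c, knob2_c, cork_grip_c, reel_foot_c from where it was at the start of the episode above 0.015 m).
It fails at once if the door's pull is pinched between the fingers (contact force between the fingers and door_c3 above 1 N and contact force between the fingers and door_c5 above 1 N).
It fails at once if the glass door is slammed (faster than 0.5 m/s) (velocity of joint door above 0.5 m/s).
It also fails if it takes over 38 s, if anything falls off the work surface, if the arm or the gripper's body presses on something with over 40 N, if the wrist force passes 120 N, or if a joint passes its speed limit or range.

## Robot

A 6-joint arm with a two-finger parallel gripper is mounted at the origin on the work surface. World frame = base frame: x ahead of the robot, y to its left, z up, the work surface at z = 0. Lengths are in m, angles in rad, forces in N, time in s.
With the tool pointing down it reaches from about 0.375 to 0.9 m from the base axis. Payload 3.1 kg.
Tool frame: the origin (TCP) lies between the finger pads; the fingertips stand 8 mm ahead of it and the grasp point (between the pads) lies 11 mm behind it; z points along the fingers, y is the line along which they close (so a half turn about z gives the same grasp; the last joint's range is limited). The gripper opens to 87 mm and grips with 3 to 60 N. Pads are 19 mm wide; open, the fingers measure 117 mm over their backs; the gripper's body (75 mm by 190 mm) begins 51 mm behind the grasp point.
Start: joints at [1.079, 0.527, 1.433, -0, 1.181, -0.178], TCP at [0.193, 0.594, 0.231] pointing down, gripper open.
Joint ranges: [-3.08, 3.08], [-0.75, 2.2], [0.22, 2.44], [-1.43, 4.57], [0, 2.65], [-2.85, 2.85]. Speed limits (rad/s): [2.79, 2.79, 3.14, 3.14, 3.14, 3.14].

## Interface

Orientations are given as a unit quaternion [x, y, z, w].
In Python, from rig import robot, vision, job gives the robot as it stands.
- The arm moves only by the shell command python3 -m handwheel 'ROWS' [OPENING] [FORCE]. ROWS is JSON, a list of rows, each a list of 4 numbers: the shift along the tool's x, y, z as a fraction of full scale, then the turn about the tool's z as a fraction of full scale. A call has 1 to 20 rows; each row is the pose to reach, as a shift and turn from the pose commanded when the call began, along the tool's axes at that moment, turning the shorter way round; what a row does not reach only later rows make up. Full scale, the value 1, is 300 mm for a shift and 2 pi rad for a turn. A row lasts 1/12 s, in which the tool goes at most 41.7 mm and 7.16 degrees, less where a joint would pass 70% of its speed; a pose out of reach is approached as far as the arm can. A call with a number of a shift or a turn outside -1 to 1 is refused whole. A call with a gripper value outside its range is refused whole. OPENING is the opening in per cent of the stroke, from 0 (shut) to 100 (fully open), set as the call begins (- or left out, the last holds). The fingers move at their own pace and stop on an object; FORCE is the grip in N (left out, the last holds). Time passes only in rows, so rows that repeat a pose let the fingers close. It gives the time, the measured TCP pose, the force, the opening and the grip force at its end, in the units of the state.
- robot.get_obs(): the state, without advancing time (a new reading comes with each control period).
- vision.camera(name): name is "side" or "top" or "wrist"; returns a dict with "frame" (400x640x3 uint8, red, green, blue), "K" (3x3 intrinsics, pixels), "cam_to_world" (4x4, takes a point from camera to world coordinates); the wrist camera has in their place "hand_eye" (4x4, takes a point from camera to tool coordinates, whose origin is the TCP and whose axes are the flange's). Camera axes: x right, y down, z forward; pixel columns grow to the right and rows downward; lengths in m; the calibration is good to about 2 mm. A picture is of the moment at which its call begins: read the wrist's pose just before it. There is no depth.
- job.hand_in(): hands the job in; it is judged then, once.
Trained networks look in the newest picture that a camera, given by its name, has taken for a name from the list of things; names that differ only in an ending like _2 or _b are one class to them, and where a whole thing is asked for, a point or a joint stands for the part that bears it (a point fixed in the world has none). Each returns a list of dicts, best first, with "conf" (0 to 1); they miss things now and then, are a little off and sometimes report something else, mostly with a low value. They report only what shows in the picture. A call takes as long as a camera call.
- vision.look_for(camera, label): "point" ([row, column] in pixels, amid what is visible of it).
- vision.outline_of(camera, label): "mask" (400x640 bool, what is visible of it) and "point" ([row, column] in pixels, amid what is visible of it).
The state is a dict: "time": time; "q": joint angles; "joint_velocities": joint speeds; "joint_torque": joint torques, N m; "position": TCP position; "tool_rot": TCP orientation; "ft_force": force on the tool from outside, world axes, zero at the start; "moment": the same for the moment, N m; "grip_width": finger opening in m; "grip_force": force on a finger pad.
Only numpy, scipy, OpenCV 4.12 (cv2) and the standard library are available. Lean on these libraries where they do the work, as an engineer would, in place of code of your own. Each camera call takes 0.05 s, during which the arm holds its last target. There are 200 camera calls.

## Working session

There is one attempt and no reset: what is moved stays moved. The work goes in short steps, Python scripts to look and compute and a shell command to move; the robot and the scene stay as the last step left them, time stands still between calls to the robot, and variables do not carry over. Pictures are saved under pics/ and viewed, at most 10 in all, crops included, and the job is handed in when it is done.

```bash
mkdir -p pics
cat > h.py <<'E'
import numpy as np, cv2
from rig import robot, vision, job
def ray(c,p):
    K=c["K"];T=np.array(c["cam_to_world"]);d=T[:3,:3]@np.linalg.solve(K,[p[1],p[0],1.]);return T[:3,3],d/np.linalg.norm(d)
def atz(c,p,z):
    o,d=ray(c,p);return o+d*(z-o[2])/d[2]
def tri(r):
    A=sum(np.eye(3)-np.outer(d,d) for o,d in r);b=sum((np.eye(3)-np.outer(d,d))@o for o,d in r);return np.linalg.solve(A,b)
E
python3 - <<'E'
from h import *
np.set_printoptions(precision=4,suppress=True)
o=robot.get_obs();print(o["time"],o["position"],o["tool_rot"],o["grip_width"])
C={}
for n in("side","top"):
    C[n]=vision.camera(n);cv2.imwrite(f"pics/{n}0.png",C[n]["frame"][:,:,::-1])
    print(n,np.array(C[n]["cam_to_world"]))
for l in("head_lead","pull_face","thumb_plate","cabinet","knob2_c","cork_grip_c","reel_foot_c"):
    rs=[]
    for n in C:
        v=vision.look_for(n,l)
        for x in v[:2]: print(l,n,x["point"],round(x["conf"],2))
        if v: rs.append(ray(C[n],v[0]["point"]))
    if len(rs)==2: print("   ",tri(rs))
print(robot.get_obs()["time"])
E
```

```text
0.0 [0.1926 0.5938 0.2296] [ 0.1563  0.9877 -0.001  -0.0004] 0.0870759385406747
side [[ 0.9903 -0.1017  0.0946  0.4752]
 [-0.1372 -0.6097  0.7807 -0.6971]
 [-0.0217 -0.7861 -0.6177  0.7292]
 [ 0.      0.      0.      1.    ]]
top [[ 0.0782 -0.969   0.2343  0.356 ]
 [-0.9969 -0.0742  0.0258 -0.0163]
 [-0.0076 -0.2356 -0.9718  1.0997]
 [ 0.      0.      0.      1.    ]]
head_lead side [218.4, 324.9] 0.64
head_lead top [215.4, 369.6] 0.71
    [ 0.5622 -0.0842  0.1779]
pull_face top [214.6, 370.0] 0.77
thumb_plate side [183.5, 338.9] 0.54
thumb_plate side [227.9, 347.3] 0.26
thumb_plate top [185.1, 331.8] 0.88
thumb_plate top [214.2, 368.9] 0.52
    [ 0.6066 -0.009   0.2157]
cabinet side [227.3, 350.1] 0.56
cabinet top [188.2, 313.0] 0.91
    [0.6489 0.0338 0.028 ]
knob2_c side [159.1, 346.7] 0.52
knob2_c side [203.2, 264.9] 0.31
knob2_c top [160.0, 266.0] 0.63
knob2_c top [312.8, 443.0] 0.52
    [0.6516 0.1195 0.1987]
cork_grip_c side [171.9, 358.7] 0.75
cork_grip_c side [156.3, 345.7] 0.39
cork_grip_c top [182.9, 330.9] 0.65
cork_grip_c top [150.9, 312.6] 0.51
    [ 0.6296 -0.0088  0.2381]
reel_foot_c side [200.7, 372.4] 0.49
reel_foot_c top [150.8, 370.4] 0.54
    [ 0.6757 -0.0764  0.2098]
0.8
```

Run:
```python
import cv2
for n,(r0,r1,c0,c1) in {"side":(100,320,180,480),"top":(90,290,200,480)}.items():
    i=cv2.imread(f"pics/{n}0.png")[r0:r1,c0:c1]
    cv2.imwrite(f"pics/{n}0c.png",cv2.resize(i,None,fx=2.66,fy=2.66,interpolation=cv2.INTER_CUBIC))
```

```text
(no output)
```

View pics/side0c.png

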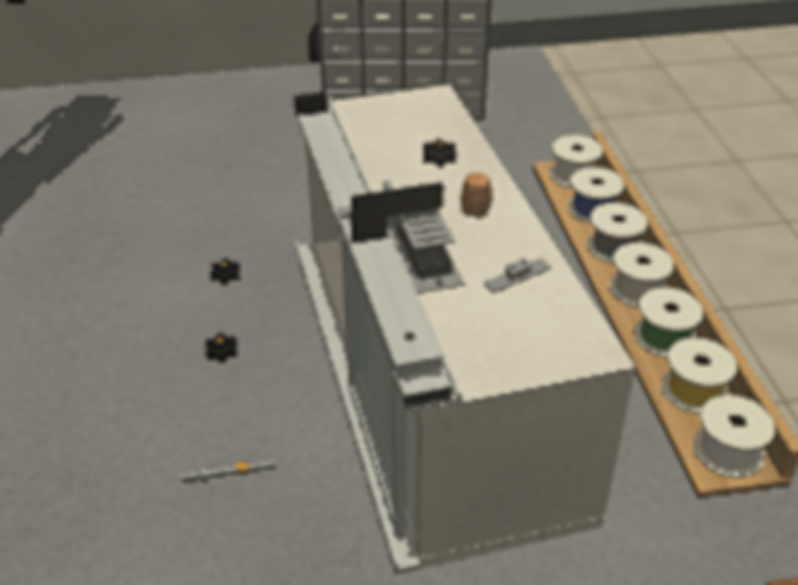

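View pics/top0c.png

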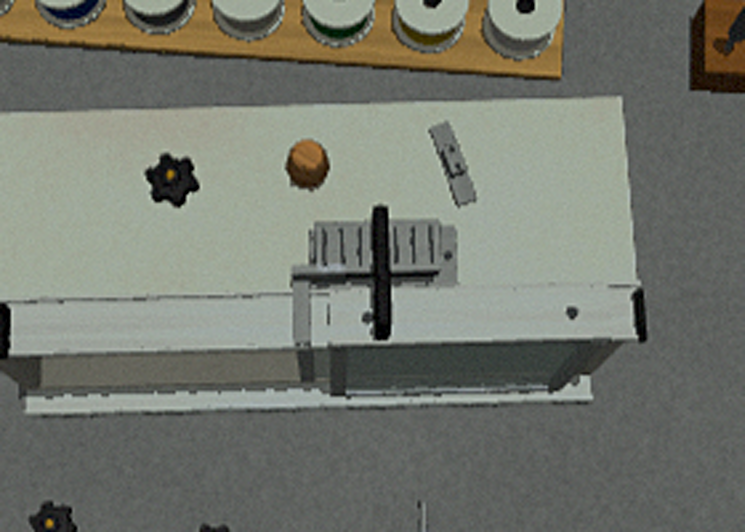

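The top view shows the fin at crop columns 373–388, rows 205–338, and the ribbed plate at columns 313–440, rows 222–270. The side view agrees: the fin is over the plate, with the cork and foot behind it.

Run:
```python
from h import *
np.set_printoptions(precision=4,suppress=True)
c=vision.camera("top")
P=lambda x,y,z:atz(c,(y/2.66+90,x/2.66+200),z)
for n,a in dict(finBR=(388,206,.27),finBL=(373,206,.27),finFR=(389,338,.27),finFL=(374,338,.27),plBL=(315,222,.24),plBR=(438,220,.24),backR=(622,97,.2),backL=(0,113,.2),trackR=(637,340,.224),trackL=(8,353,.224),sillR=(592,402,.0),sillL=(25,414,.0)).items():print(n,P(*a))
v=vision.outline_of("top","thumb_plate")
for x in v[:2]:
    m=x["mask"];print(x["conf"],m.sum(),cv2.minAreaRect(np.argwhere(m)[:,::-1].astype(np.float32)))
o=robot.get_obs();print(o["time"])
```

```text
finBR [ 0.6225 -0.0315  0.27  ]
finBL [ 0.6217 -0.0217  0.27  ]
finFR [ 0.5344 -0.0381  0.27  ]
finFL [ 0.5337 -0.0285  0.27  ]
plBL [0.617  0.0164 0.24  ]
plBR [ 0.6248 -0.0664  0.24  ]
backR [ 0.7401 -0.1961  0.2   ]
backL [0.694  0.2519 0.2   ]
trackR [ 0.5557 -0.2058  0.224 ]
trackL [0.5143 0.216  0.224 ]
sillR [ 0.5509 -0.218   0.    ]
sillL [0.5042 0.2542 0.    ]
0.57 1054 ((333.1481018066406, 187.10208129882812), (36.60646438598633, 68.61924743652344), 61.144344329833984)
0.45 4218 ((375.9999694824219, 202.49996948242188), (105.99998474121094, 70.99998474121094), -0.0)
0.9
```

```bash
python3 -m handwheel '[[0,0,-0.4,0],[0,0,-0.4,0],[0,0,-0.4,0],[-1,-0.84,-0.4,-0.0656],[-1,-0.84,-0.4,-0.0656],[-1,-0.84,-0.4,-0.0656],[-1,-0.84,-0.4,-0.0656],[-1,-0.84,-0.4,-0.0656],[-1,-0.84,-0.4,-0.0656],[-1,-0.84,-0.4,-0.0656],[-1,-0.84,-0.4,-0.0656],[-1,-0.84,-0.4,-0.0656],[-1,-0.84,-0.4,-0.0656],[-1,-0.84,-0.4,-0.0656],[-1,-0.84,-0.4,-0.0656],[-1,-0.84,-0.4,-0.0656],[-1,-0.84,-0.4,-0.0656]]' 0 20
cat >> h.py <<'E'
from scipy.spatial.transform import Rotation as R
def go(target):
    o=robot.get_obs();r=R.from_quat(o["tool_rot"]);m=r.as_matrix();y=np.degrees(np.arctan2(m[1,1],m[0,1]))
    print("t",o["time"],"pos",np.round(o["position"],4),"F",np.round(o["ft_force"],1),"yaw",y,"w",o["grip_width"],"shift/0.3:",np.round(r.inv().apply(np.array(target)-o["position"])/0.3,4),"turn",-(95.6-y)/360)
E
python3 -c "
from h import *
go([.607,-.0686,.34])"
```

```text
time: 2.32
position: [0.3997, 0.2631, 0.3505]
tool_rot: [-0.05, 0.999, 0.0, -0.0]
ft_force: [-0.3, -0.1, 0.9]
grip_width: 0.0006
grip_force: 0.0
t 2.3167 pos [0.3997 0.2631 0.3505] F [-0.3 -0.1  0.9] yaw 95.723215698685 w 0.0005627527227741908 shift/0.3: [-0.5773 -1.1691  0.0344] turn 0.0003422658296805597
```

```bash
python3 -m handwheel '[[-0.577,-1,0,0],[-0.577,-1,0,0],[-0.577,-1,0,0],[-0.577,-1,0,0],[-0.577,-1,0,0],[-0.577,-1,0,0],[-0.577,-1,0,0],[-0.577,-1,0,0],[-0.577,-1,0,0],[-0.577,-1,0,0],[-0.577,-1,0,0]]'
python3 -m handwheel '[[0,-0.169,0.02,0],[0,-0.169,0.02,0],[0,-0.169,0.02,0],[0,-0.169,0.02,0],[0,-0.169,0.02,0]]'
python3 - <<'E'
from h import *
go([.607,-.0686,.262])
for n in("top","side"):
    c=vision.camera(n);i=c["frame"][:,:,::-1]
    i=i[110:260,230:430] if n=="top" else i[110:260,260:460]
    cv2.imwrite(f"pics/{n}1.png",cv2.resize(i,None,fx=3,fy=3,interpolation=cv2.INTER_CUBIC))
a,b=cv2.imread("pics/top1.png"),cv2.imread("pics/side1.png");cv2.imwrite("pics/tb1.png",cv2.resize(np.vstack([a,b]),None,fx=.66,fy=.66))
E
```

```text
time: 3.23
position: [0.6019, -0.0182, 0.3498]
tool_rot: [-0.049, 0.999, 0.001, -0.001]
ft_force: [-0.2, -0.4, 0.4]
grip_width: 0.0008
grip_force: 0.0
time: 3.65
position: [0.6066, -0.0676, 0.3449]
tool_rot: [-0.05, 0.999, 0.001, -0.0]
ft_force: [0.8, -0.8, 0.3]
grip_width: 0.0005
grip_force: 0.0
t 3.65 pos [ 0.6066 -0.0676  0.3449] F [ 0.8 -0.8  0.3] yaw 95.74680533451584 w 0.0004567714688844695 shift/0.3: [-0.0011 -0.0038  0.2764] turn 0.00040779259587735183
```

View pics/tb1.png

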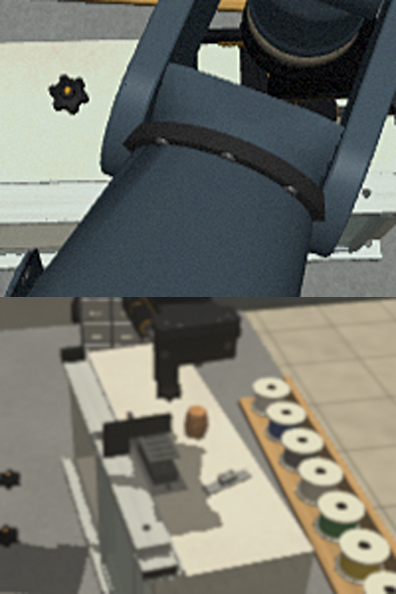

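```bash
python3 -m handwheel '[[0,0,0.1,0],[0,0,0.2,0],[0,0,0.273,0],[0,0,0.273,0],[0,0,0.273,0]]'
python3 -m handwheel '[[0,0.015,0,0],[0,0.03,0,0],[0,0.037,0,0],[0,0.037,0,0],[0,0.037,0,0]]'
python3 -m handwheel '[[0,0,0.015,0],[0,0,0.03,0],[0,0,0.045,0],[0,0,0.06,0],[0,0,0.06,0],[0,0,0.06,0]]'
python3 - <<'E'
from h import *
go([.606,-.057,.2355])
c=vision.camera("side");i=c["frame"][110:260,240:440,::-1]
cv2.imwrite("pics/s2.png",cv2.resize(i,None,fx=3,fy=3,interpolation=cv2.INTER_CUBIC))
E
```

```text
time: 4.17
position: [0.6065, -0.0688, 0.262]
tool_rot: [-0.05, 0.999, 0.001, -0.001]
ft_force: [0.1, -0.0, 0.5]
grip_width: 0.0006
grip_force: 0.0
time: 4.58
position: [0.6064, -0.0586, 0.2637]
tool_rot: [-0.049, 0.999, -0.0, 0.001]
ft_force: [-0.1, -0.4, 0.2]
grip_width: 0.0004
grip_force: 0.0
time: 5.08
position: [0.606, -0.0589, 0.2447]
tool_rot: [-0.049, 0.999, 0.0, -0.0]
ft_force: [-0.1, -0.8, 3.2]
grip_width: 0.0004
grip_force: 1.8
t 5.0833 pos [ 0.606  -0.0589  0.2447] F [-0.1 -0.8  3.2] yaw 95.6319232873018 w 0.00041501606508156285 shift/0.3: [-0.0008  0.0064  0.0306] turn 8.867579806057791e-05
```

View pics/s2.png

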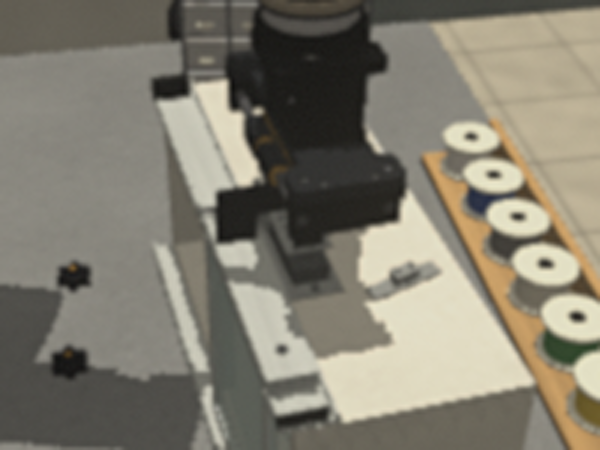

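The fingertip is on the plate just behind the fin, and the force reads 3.2 N as expected. Next I press fully down.

```bash
python3 -m handwheel '[[0,0,0.01,0],[0,0,0.02,0],[0,0,0.03,0],[0,0,0.036,0],[0,0,0.036,0],[0,0,0.036,0],[0,0,0.036,0]]'
```

```text
time: 5.72
position: [0.6061, -0.0589, 0.2362]
tool_rot: [-0.049, 0.999, -0.0, 0.001]
ft_force: [-4.8, 0.1, 13.4]
grip_width: 0.0006
grip_force: 7.1
```

```bash
python3 -m handwheel '[[0,0.01,-0.003,0],[0,0.02,-0.003,0],[0,0.03,-0.003,0],[0,0.04,-0.003,0],[0,0.05,-0.003,0],[0,0.06,-0.003,0],[0,0.06,-0.003,0]]'
```

```text
time: 6.3
position: [0.6064, -0.0432, 0.2364]
tool_rot: [-0.049, 0.999, -0.003, 0.003]
ft_force: [0.0, -4.3, 7.4]
grip_width: 0.0005
grip_force: 3.9
```

```bash
python3 -m handwheel '[[0,0.015,0.002,0],[0,0.03,0.002,0],[0,0.045,0.002,0],[0,0.06,0.002,0],[0,0.075,0.002,0],[0,0.09,0.002,0],[0,0.09,0.002,0],[0,0.09,0.002,0]]'
python3 - <<'E'
from h import *
go([.606,-.057,.2355])
c=vision.camera("side");i=c["frame"][110:260,240:440,::-1]
cv2.imwrite("pics/s3.png",cv2.resize(i,None,fx=3,fy=3,interpolation=cv2.INTER_CUBIC))
E
```

```text
time: 6.97
position: [0.6039, -0.0168, 0.2364]
tool_rot: [-0.049, 0.999, -0.003, 0.003]
ft_force: [-0.5, -5.2, 10.5]
grip_width: 0.0004
grip_force: 4.9
t 6.9667 pos [ 0.6039 -0.0168  0.2364] F [-0.5 -5.2 10.5] yaw 95.66467027403105 w 0.00043506427391244804 shift/0.3: [ 0.0062 -0.1342  0.0038] turn 0.00017963965008627427
```

View pics/s3.png

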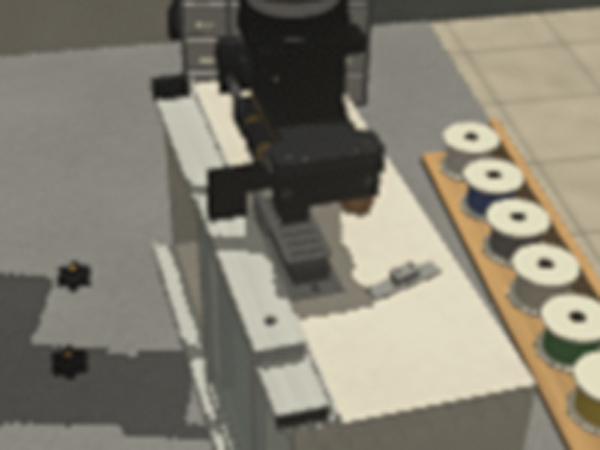

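```bash
python3 -m handwheel '[[0,0,-0.03,0],[0,0,-0.06,0],[0,0,-0.08,0],[0,0,-0.08,0]]'
python3 -m handwheel '[[0,0.03,0,0],[0,0.06,0,0],[0,0.09,0,0],[0,0.12,0,0],[0,0.15,0,0],[0,0.18,0,0],[0,0.21,0,0],[0,0.24,0,0],[0,0.27,0,0],[0,0.30,0,0],[0,0.33,0,0],[0,0.36,0,0],[0,0.39,0,0],[0,0.42,0,0],[0,0.45,0,0],[0,0.48,0,0],[0,0.51,0,0],[0,0.54,0,0],[0,0.56,0,0],[0,0.56,0,0]]'
python3 -c "
from h import *
go([.603-.098*.198,-.0268+.995*.198,.26])"
```

```text
time: 7.35
position: [0.6022, -0.0138, 0.2593]
tool_rot: [-0.049, 0.999, -0.0, 0.001]
ft_force: [0.9, -1.5, 0.2]
grip_width: 0.0001
grip_force: 0.0
time: 9.02
position: [0.5849, 0.1539, 0.2581]
tool_rot: [-0.05, 0.999, -0.0, -0.0]
ft_force: [1.0, -1.7, 1.4]
grip_width: 0.0004
grip_force: 0.7
t 9.0167 pos [0.5849 0.1539 0.2581] F [ 1.  -1.7  1.4] yaw 95.71059876062029 w 0.00035383357042598256 shift/0.3: [-0.0012  0.0544 -0.0064] turn 0.00030721877950081004
```

```bash
python3 -m handwheel '[[0,0.01,0,0],[0,0.02,0,0],[0,0.03,0,0],[0,0.04,0,0],[0,0.05,0,0],[0,0.05,0,0],[0,0.05,0,0]]'
python3 -m handwheel '[[0,0.005,0,0],[0,0.01,0,0],[0,0.015,0,0],[0,0.015,0,0],[0,0.015,0,0]]'
python3 -c "
from h import *
c=vision.camera('side');i=c['frame'][90:240,230:430,::-1]
cv2.imwrite('pics/s4.png',cv2.resize(i,None,fx=3,fy=3,interpolation=cv2.INTER_CUBIC))"
```

```text
time: 9.6
position: [0.5834, 0.168, 0.258]
tool_rot: [-0.049, 0.999, -0.0, -0.0]
ft_force: [-0.6, -2.7, 3.1]
grip_width: 0.0004
grip_force: 1.9
time: 10.02
position: [0.5829, 0.1734, 0.2577]
tool_rot: [-0.049, 0.999, 0.001, -0.0]
ft_force: [-1.2, -0.5, 0.6]
grip_width: 0.0003
grip_force: 0.5
```

View pics/s4.png

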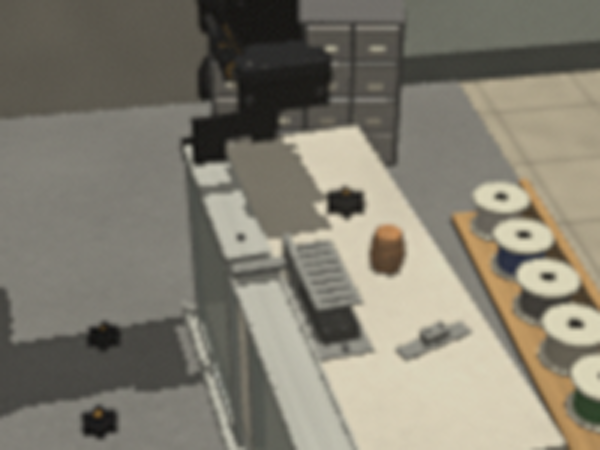

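The catch already looks raised behind the head. I'll push on until the force shows the stop.

```bash
python3 -m handwheel '[[0,0.005,0,0],[0,0.01,0,0],[0,0.015,0,0],[0,0.02,0,0],[0,0.02,0,0],[0,0.02,0,0]]'
```

```text
time: 10.57
position: [0.5827, 0.1759, 0.2578]
tool_rot: [-0.049, 0.999, -0.003, -0.0]
ft_force: [1.0, -10.1, -0.1]
grip_width: 0.0009
grip_force: 4.4
```

Force has jumped to 10 N, so the door is at the stop. I'll back off and up.

```bash
python3 -m handwheel '[[0,-0.02,0,0],[0,-0.05,0,0],[0,-0.1,0,0],[0,-0.1,0,0],[0,-0.1,-0.15,0],[0,-0.1,-0.3,0],[0,-0.1,-0.4,0],[0,-0.1,-0.4,0],[0,-0.1,-0.4,0],[0,-0.1,-0.4,0]]'
python3 -c "
from h import *
c=vision.camera('side');i=c['frame'][90:240,230:430,::-1]
cv2.imwrite('pics/s5.png',cv2.resize(i,None,fx=4,fy=4,interpolation=cv2.INTER_CUBIC))"
```

```text
time: 11.4
position: [0.585, 0.1492, 0.3776]
tool_rot: [-0.049, 0.999, 0.0, -0.0]
ft_force: [-0.4, 0.1, -0.5]
grip_width: 0.0004
grip_force: 0.0
```

View pics/s5.png

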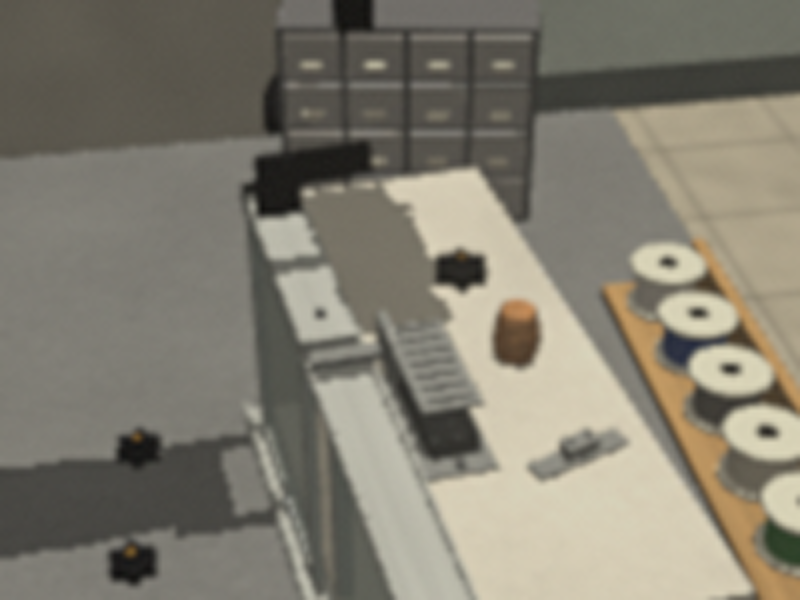

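The door is at its stop, the tongue is up behind the head, the parts have not moved and the robot is clear.

```bash
python3 -c "
from rig import job
print(job.hand_in())"
```

```text
the job is handed in; nothing more can be done
None
```

The job is handed in at about 11 s of the 38 s allowed: the door is shut on its stop, the catch is up behind it, the loose parts look unmoved and the robot is clear, but the hand-in returned no verdict.

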